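# Interlock the brass lamp channels

## Robot

A 6-joint arm with a two-finger parallel gripper is mounted at the origin on the work surface. World frame = base frame: x ahead of the robot, y to its left, z up, the work surface at z = 0. Lengths are in m, angles in rad, forces in N, time in s.
With the tool pointing down it reaches from about 0.275 to 0.825 m from the base axis. Payload 5.2 kg.
Tool frame: the origin (TCP) lies midway between the tips of the shut fingers; the grasp point (between the pads) lies 19 mm behind it (bot.tcp_to_grasp is the distance from the TCP to the grasp point, in m); z points along the fingers, y is the line along which they close (so a half turn about z gives the same grasp; the last joint's range is limited). The gripper opens to 93 mm and grips with 3 to 60 N. Pads are 15 mm wide; open, the fingers measure 128 mm over their backs; the gripper's body (75 mm by 188 mm) begins 65 mm behind the grasp point.
Start: joints at [1.11, 0.259, 1.535, -0, 1.348, -0.203], TCP at [0.14, 0.532, 0.219] pointing down, gripper open.
Joint ranges: [-3.14, 3.14], [-0.91, 2.08], [0.19, 2.58], [-1.22, 4.36], [0.22, 2.71], [-3.12, 3.12]. Speed limits (rad/s): [2.57, 2.57, 3.14, 3.14, 3.14, 3.14].

## Interface

Orientations are given as a rotation vector (axis times angle).
In Python, from station import bot gives the robot as it stands.
- The arm moves only by the tool move_tool, called as name(argument=value, ...), one argument or row to a line, values as JSON. Schema: {"type":"object","properties":{"offsets":{"type":"object","properties":{"rows":{"type":"array","items":{"type":"array","items":{"type":"number"},"minItems":6,"maxItems":6},"minItems":1,"maxItems":8}},"additionalProperties":false,"required":["rows"]},"aperture":{"type":"number"},"grip_n":{"type":"number"},"only":{"type":"string"},"quiet":{"type":"boolean"},"lines":{"type":"string"}},"required":["offsets"],"additionalProperties":false}. offsets is an object whose key "rows" holds a list of rows, 1 to 8 of them, each of 6 numbers: dx, dy, dz in m, then a rotation vector rx, ry, rz in rad; each row is the pose to reach, as a shift and turn from the pose commanded when the call began, along the tool's axes at that moment; what a row does not reach only later rows make up. A row lasts 1/10 s, in which the tool goes at most 0.05 m and 0.15 rad, less where a joint would pass 70% of its speed; a pose out of reach is approached as far as the arm can. aperture is the finger opening in m, set as the call begins (left out keeps the last). The fingers move at their own pace and stop on an object; grip_n is the grip in N (left out, the last holds). Time passes only in rows, so rows that do not move let the fingers close. The tool returns the time, the measured TCP pose, the force, the opening and the grip force at its end. only (a regular expression) keeps the lines of the reply that match it, lines (a string "A,B") keeps lines A to B, and quiet returns only ok. Input that does not fit is refused with a message, and nothing moves.
- bot.get_state(): the state, without advancing time (a new reading comes with each control period).
- bot.camera(name): name is "scene" or "top"; returns the picture (420x560x3 uint8, red, green, blue); there is no depth.
- bot.camera_info(name): a dict with "fx", "fy", "cx", "cy" (pixels), "k1" (the pictures are not rectified: a ray, as slopes to the right and down, at radius r is drawn at 1 + k1 r^2 times it, then the intrinsics apply), "origin" and "attitude" of the camera in the world. Camera axes: x right, y up, looking along -z (the intrinsics and any distortion apply to the point x, -y, -z); pixel columns grow to the right and rows downward; lengths in m; the calibration is good to about 2 mm. A picture is of the moment at which its call begins. camera_info takes no time and is no camera call.
- bot.close_job(): hands the job in; it is judged then, once.
The state is a dict: "clock": time; "joints": joint angles; "joint_velocities": joint speeds; "effort": joint torques, N m; "eef_pos": TCP position; "tcp_rot": TCP orientation; "force": force on the tool from outside, world axes, zero at the start; "wrist_torque": the same for the moment, N m; "grip_width": finger opening in m; "grasp_force": force on a finger pad.
Only numpy, scipy, OpenCV 4.12 (cv2) and the standard library are available. Lean on these libraries where they do the work, as an engineer would, in place of code of your own. Each camera call takes 0.05 s, during which the arm holds its last target. There are 200 camera calls.

## Task

Two brass channels lie side by side, open side up, on the grey board. Take the loose channel of the same length and width that lies open side down on the bench (not the narrow one or the short one) and lower it, still open side down, onto the pair so that the flanges interlock: one of its flanges down inside each channel, seated level, lined up lengthwise with the pair. Do not drop it, leave the pair where they lie, and let go.

Things in the scene. Friction and masses are not known exactly. Their poses are not given: they have to be found in the camera images.
- top_channel: Brass U channel 140 long, 60 wide, 30 high, walls 4 mm, 0.5 kg, open side down on the bench. Origin: its middle, at its flange edges (bench height); x along its length (roughly away from the robot), y across, z up; top 30 above. Grip across the 60 width. Seated, its origin is midway between the pair's origins and 4 higher, with 16 play each way sideways and 32 free beside each flange for a finger.
- left_channel: Brass U channel 140 long, 60 wide, 30 high, walls 4 mm, 0.5 kg, loose, open side up on a grey board 12 thick. Origin: centre of its underside; x along its length, y across, z up; inner floor 4 above the origin, flange tops 30. The pair are parallel, 72 apart centre to centre (12 gap), ends level within 8. The left one (+y).
- right_channel: Brass U channel 140 long, 60 wide, 30 high, walls 4 mm, 0.5 kg, loose, open side up on a grey board 12 thick. Origin: centre of its underside; x along its length, y across, z up; inner floor 4 above the origin, flange tops 30. The pair are parallel, 72 apart centre to centre (12 gap), ends level within 8. The right one (-y).

How it is judged:
At the end, for the whole second after the job is handed in: The top channel lies at rest, level (4.5 deg), one flange inside each lower channel: its origin -2 to 10 mm above theirs (seated 4), 12 to 53 mm inward of each centre line, ends lined up within 25 mm, parallel within 11 deg; lower ones level (4.5 deg), within 30 mm of their start (x of top_channel in the frame of left_channel between -0.025 and 0.025 m and z of top_channel in the frame of left_channel between -0.002 and 0.01 m and y of top_channel in the frame of left_channel between -0.053 and -0.012 m and angle between the x axis of top_channel and the x axis of left_channel, either way round below 0.2 rad and angle between each of left_channel, right_channel, top_channel's own z axis and vertical below 0.08 rad and distance of each of left_channel, right_channel from where it was at the start of the episode below 0.03 m and x of top_channel in the frame of right_channel between -0.025 and 0.025 m and z of top_channel in the frame of right_channel between -0.002 and 0.01 m and y of top_channel in the frame of right_channel between 0.012 and 0.053 m and angle between the x axis of top_channel and the x axis of right_channel, either way round below 0.2 rad and linear speed of top_channel below 0.02 m/s); the robot touches nothing.
It fails at once if the channel is dropped: moving faster than 0.6 m/s while no finger touches it (linear speed of top_channel above 0.6 m/s and contact force between the fingers and top_channel below 0.1 N).
It also fails if it takes over 32 s, if anything falls off the work surface, if the arm or the gripper's body presses on something with over 40 N, if the wrist force passes 120 N, or if a joint passes its speed limit or range.

## Working session

There is one attempt and no reset: what is moved stays moved. The work goes in short steps, Python scripts to look and compute and a tool call to move; the robot and the scene stay as the last step left them, time stands still between calls to the robot, and variables do not carry over. Pictures are saved under pics/ and viewed, at most 10 in all, crops included, and the job is handed in when it is done.

```bash
ls; mkdir -p pics
```

Run:
```python
from station import bot
import cv2
for n in("top","scene"):
    cv2.imwrite(f"pics/{n}0.png",bot.camera(n)[:,:,::-1]); print(bot.camera_info(n))
s=bot.get_state();print(s['clock'],s['eef_pos'],s['tcp_rot'],s['grip_width'])
```

```text
pics
station.py
{'fx': 545.9411658245175, 'fy': 545.9411658245175, 'cx': 283.99087427915794, 'cy': 214.4085064424264, 'k1': -0.06811201258067538, 'origin': array([ 0.42003024, -0.02845661,  1.01131126]), 'attitude': array([ 0.08768624, -0.08037236, -1.59818128])}
{'fx': 466.83447144693, 'fy': 466.83447144693, 'cx': 280.02021173823414, 'cy': 206.0507858296008, 'k1': -0.1418804570784876, 'origin': array([ 0.85940124, -0.49856386,  0.58301851]), 'attitude': array([0.80122734, 0.24497466, 0.55549984])}
0.1 [0.13998383 0.53139253 0.21790758] [-4.03742751e-01 -3.11502676e+00  2.39352594e-03] 0.09308250471635977
```

View pics/top0.png

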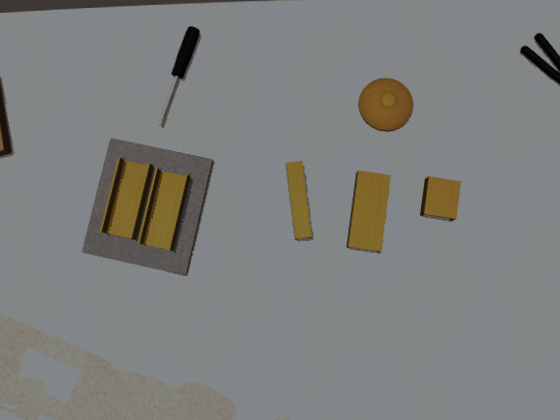

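View pics/scene0.png

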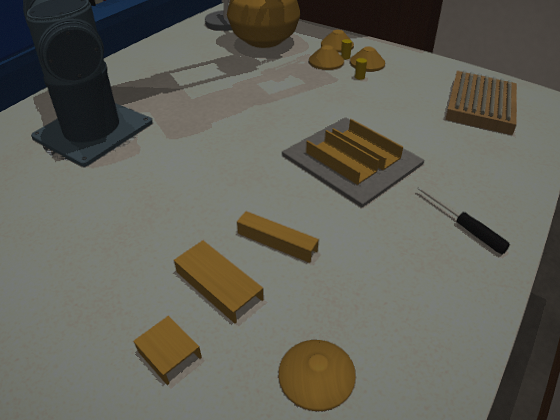

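The top view shows the target channel at (369,212), the narrow one at (300,200), the short one at (440,198), and the pair on the board at (128,200) and (166,211). Next I'll segment them by colour and cast the contours.

Create h.py:
```python
import numpy as np,cv2
from scipy.spatial.transform import Rotation as R
def cast(bot,name,px,z):
    c=bot.camera_info(name);K=np.array([[c['fx'],0,c['cx']],[0,c['fy'],c['cy']],[0,0,1]])
    u=cv2.undistortPoints(np.float64(px).reshape(-1,1,2),K,np.array([c['k1'],0,0,0,0]))[:,0]
    d=R.from_rotvec(c['attitude']).apply(np.c_[u[:,0],-u[:,1],-np.ones(len(u))])
    o=c['origin'];return o+d*((z-o[2])/d[:,2])[:,None]
def rect(p):
    (c,(w,h),a)=cv2.minAreaRect(np.float32(p[:,:2]*1000));b=cv2.boxPoints((c,(w,h),a))
    e=max((b[1]-b[0],b[2]-b[1]),key=np.linalg.norm);e=e*(1 if e[0]>0 else -1)
    return np.round(c,1),round(max(w,h),1),round(min(w,h),1),round(np.degrees(np.arctan2(e[1],e[0])),1)
def blobs(im,thr=90,amin=150):
    hsv=cv2.cvtColor(im,cv2.COLOR_RGB2HSV)
    m=cv2.inRange(hsv,(12,130,thr),(32,255,255))
    return [k for k in cv2.findContours(m,cv2.RETR_EXTERNAL,cv2.CHAIN_APPROX_NONE)[0] if cv2.contourArea(k)>amin]
```

Run:
```python
from h import *
class B: pass
from station import bot
im=cv2.imread('pics/top0.png')[:,:,::-1].copy()
for thr in(60,110,140):
  for k in blobs(im,thr):
    u=k[:,0].mean(0).round()
    for z in (.03,.016,.042): print(thr,u,z,*rect(cast(bot,'top',k[:,0],z)))
g=cv2.cvtColor(im,cv2.COLOR_RGB2HSV)
print(g[205,95:195].tolist())
o=np.hstack([cv2.resize(im[130:280,75:220],None,fx=4,fy=4,interpolation=cv2.INTER_CUBIC)])
o=cv2.convertScaleAbs(o,alpha=1.6)
cv2.imwrite('pics/crop.png',o[:,:,::-1])
```

```text
60 [442. 197.] 0.03 [ 548.1 -313.5] 69.9 60.2 -11.1
60 [442. 197.] 0.016 [ 549.9 -317.6] 70.9 61.1 -11.1
60 [442. 197.] 0.042 [ 546.5 -310. ] 69.0 59.5 -11.1
60 [369. 211.] 0.03 [ 528.1 -179. ] 140.1 61.0 -9.9
60 [369. 211.] 0.016 [ 529.7 -181.2] 142.0 61.8 -9.9
60 [369. 211.] 0.042 [ 526.8 -177.2] 138.3 60.2 -9.9
60 [165. 210.] 0.03 [541.6 190.2] 140.8 50.1 -13.8
60 [165. 210.] 0.016 [543.3 193.3] 142.9 50.8 -13.8
60 [165. 210.] 0.042 [540.1 187.5] 139.1 49.5 -13.8
60 [298. 200.] 0.03 [551.6 -52.4] 140.3 29.1 5.1
60 [298. 200.] 0.016 [553.4 -52.7] 142.3 29.6 5.1
60 [298. 200.] 0.042 [550.  -52.1] 138.6 28.8 5.1
60 [128. 199.] 0.03 [563.8 259. ] 141.2 48.4 -13.8
60 [128. 199.] 0.016 [565.9 263.1] 143.2 49.1 -13.8
60 [128. 199.] 0.042 [562.1 255.4] 139.5 47.8 -13.8
60 [385. 104.] 0.03 [ 725.5 -219.6] 99.5 98.4 -57.7
60 [385. 104.] 0.016 [ 729.9 -222.4] 100.9 99.8 -57.7
60 [385. 104.] 0.042 [ 721.8 -217.3] 98.3 97.2 -57.7
110 [442. 197.] 0.03 [ 548.4 -314.2] 69.0 59.0 -11.1
110 [442. 197.] 0.016 [ 550.2 -318.3] 70.0 59.8 -11.1
110 [442. 197.] 0.042 [ 546.8 -310.7] 68.2 58.2 -11.1
110 [
[... 1612 characters left out ...]
[19, 193, 37], [18, 187, 30], [16, 181, 31], [17, 192, 53], [17, 183, 82], [17, 183, 82], [18, 180, 85], [22, 167, 130], [22, 170, 129], [22, 168, 129], [22, 167, 130], [22, 168, 129], [23, 166, 129], [23, 167, 128], [23, 167, 128], [23, 168, 129], [22, 170, 129], [22, 168, 129], [23, 167, 128], [22, 168, 129], [22, 168, 129], [22, 168, 129], [23, 168, 129], [22, 171, 128], [21, 170, 129], [21, 171, 128], [21, 174, 129], [21, 170, 129], [22, 168, 129], [23, 166, 129], [22, 169, 122], [22, 174, 88], [17, 189, 31], [18, 196, 30], [18, 124, 35], [17, 39, 46], [15, 11, 47], [10, 16, 48], [12, 21, 62], [10, 18, 87], [9, 20, 90], [9, 19, 93], [17, 19, 95], [11, 22, 92], [10, 18, 86], [17, 21, 87]]
```

View pics/crop.png

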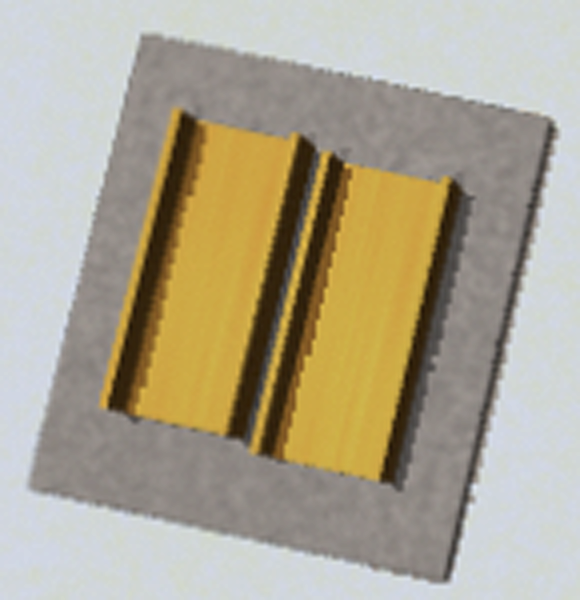

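The crop shows both channels. Their flange-top outer edges run (crop pixels) (170,108)→(101,407), (304,136)→(231,437), (318,152)→(250,453) and (458,180)→(383,480). I'll cast these at z=0.042 and check them against the known 60 mm width and 140 mm length.

Run:
```python
from h import *
from station import bot
q=np.array([[170,108],[101,407],[304,136],[231,437],[318,152],[250,453],[458,180],[383,480]])/4.+[75,130]-.4
P=cast(bot,'top',q,.042)[:,:2]*1000
print(P.round(1))
ms=[]
for i in(0,4):
    c=P[i:i+4];m=c.mean(0);ms.append(m);e=c[0]+c[2]-c[1]-c[3];a=np.arctan2(e[1],e[0])
    n=np.array([-np.sin(a),np.cos(a)]);print(m,np.degrees(a),(c[0]+c[1]-c[2]-c[3])@n/2,np.linalg.norm(e)/2)
mid=(ms[0]+ms[1])/2; print('mid',mid,'d',ms[0]-ms[1])
# board and target from top; target from scene
im=cv2.imread('pics/scene0.png')[:,:,::-1].copy()
for k in blobs(im,100):
    print(k[:,0].mean(0).round(),*rect(cast(bot,'scene',k[:,0],.03)))
s=bot.get_state();print(R.from_rotvec(s['tcp_rot']).as_matrix().round(3),s['eef_pos'],bot.tcp_to_grasp)
```

```text
[[638.7 275.6]
 [502.9 306.3]
 [623.6 213.9]
 [487.8 247.1]
 [616.  207.5]
 [480.4 238.5]
 [601.1 143.8]
 [466.7 178.7]]
[563.2253461  260.73705638] -13.250327862956256 62.30843423060917 139.50779650456727
[541.04154869 192.13086529] -13.735118477482475 63.384419675573895 138.9825935978022
mid [552.1334474  226.43396083] d [22.18379741 68.60619109]
[316. 374.] [ 740.7 -235.3] 91.9 86.7 -42.5
[165. 344.] [ 548.1 -313.4] 69.4 59.0 -10.7
[218. 275.] [ 528.2 -179.3] 139.3 58.9 -9.9
[278. 230.] [552.2 -51.9] 138.7 28.3 5.2
[342. 159.] [542.8 188.5] 158.7 45.8 -21.0
[367. 145.] [564.2 255.7] 163.0 41.3 -22.3
[488.  99.] [728.6 619.5] 211.9 53.6 -77.6
[459.  93.] [657.1 605.6] 212.9 37.8 -76.7
[370.  58.] [388.7 638.4] 135.3 73.6 -53.6
[336.  48.] [285.9 646.3] 263.6 78.9 -75.5
[[-0.967  0.255 -0.001]
 [ 0.255  0.967 -0.001]
 [ 0.    -0.002 -1.   ]] [0.13998383 0.53139253 0.21790758] 0.0188
```

The pair checks out: 72.1 mm apart, 139.5 mm long, centre about (0.552, 0.227), yaw −13.5°. The target is at (0.528, −0.179), yaw −9.9°, and the two views agree to within 1 mm. Now I'll move toward the target.

Create go.py:
```python
import sys
from h import *
from station import bot
# usage: x y z yaw(deg, of channel) -> needed shift in tool axes
x,y,z,w=map(float,sys.argv[1:5]);s=bot.get_state();T=R.from_rotvec(s['tcp_rot'])
d=T.inv().apply(np.array([x,y,z])-s['eef_pos']);c=np.cos(np.radians(w));n=np.sin(np.radians(w))
G=R.from_matrix(np.array([[-c,-n,0],[-n,c,0],[0,0,-1.]]).T)
print('need',d.round(4),(T.inv()*G).as_rotvec().round(4),'at',s['eef_pos'].round(4),'t',s['clock'],'F',np.round(s['force'],1),'w',round(s['grip_width'],4),'g',round(float(np.max(s['grasp_force'])),1),'j',np.round(s['joints'],2))
```

```bash
python3 go.py .5282 -.1793 .10 -9.9
```

```text
need [-0.5566 -0.5881  0.1187] [-0.0016 -0.0004 -0.085 ] at [0.14   0.5314 0.2179] t 0.1 F [-0.1  0.2 -0.1] w 0.0931 g 0.0 j [ 1.11  0.26  1.54 -0.    1.35 -0.2 ]
```

move_tool(
  offsets={"rows": [[-0.07, -0.073, 0, 0, 0, 0], [-0.14, -0.147, 0, 0, 0, 0], [-0.21, -0.22, 0, 0, 0, 0], [-0.28, -0.294, 0, 0, 0, 0], [-0.28, -0.294, 0, 0, 0, 0], [-0.28, -0.294, 0, 0, 0, 0], [-0.28, -0.294, 0, 0, 0, 0], [-0.28, -0.294, 0, 0, 0, 0]]},
  aperture=0.093,
)

```text
clock: 0.9
eef_pos: [0.3333, 0.1796, 0.2186]
tcp_rot: [0.403, 3.115, 0.0]
force: [1.5, 1.0, 0.1]
grip_width: 0.0928
grasp_force: 0.0
```

```bash
python3 go.py .5282 -.1793 .10 -9.9
```

```text
need [-0.2798 -0.2975  0.1186] [ 0.0003  0.0002 -0.0847] at [0.3333 0.1796 0.2186] t 0.9 F [1.5 1.  0.1] w 0.0928 g 0.0 j [ 0.2  -0.06  1.9   0.    1.31 -1.12]
```

move_tool(
  offsets={"rows": [[-0.28, -0.297, 0, 0, 0, -0.085], [-0.28, -0.297, 0, 0, 0, -0.085], [-0.28, -0.297, 0, 0, 0, -0.085], [-0.28, -0.297, 0, 0, 0, -0.085], [-0.28, -0.297, 0, 0, 0, -0.085], [-0.28, -0.297, 0, 0, 0, -0.085], [-0.28, -0.297, 0, 0, 0, -0.085], [-0.28, -0.297, 0, 0, 0, -0.085]]},
)

```text
clock: 1.7
eef_pos: [0.5246, -0.1719, 0.2182]
tcp_rot: [-0.272, -3.129, -0.001]
force: [1.5, 0.4, 0.6]
grip_width: 0.0928
grasp_force: 0.0
```

```bash
python3 go.py .5282 -.1793 .10 -9.9
```

```text
need [-0.0049 -0.0067  0.1182] [ 0.0005 -0.0006 -0.0006] at [ 0.5246 -0.1719  0.2182] t 1.7 F [1.5 0.4 0.6] w 0.0928 g 0.0 j [-0.52  0.26  1.53  0.    1.35 -1.92]
```

move_tool(
  offsets={"rows": [[0, 0, 0.118, 0, 0, 0], [0, 0, 0.118, 0, 0, 0], [0, 0, 0.118, 0, 0, 0], [0, 0, 0.118, 0, 0, 0], [0, 0, 0.118, 0, 0, 0], [0, 0, 0.118, 0, 0, 0]]},
)

```text
clock: 2.3
eef_pos: [0.5255, -0.1705, 0.1025]
tcp_rot: [0.27, 3.127, -0.002]
force: [-0.2, 0.2, 0.1]
grip_width: 0.093
grasp_force: 0.0
```

```bash
python3 go.py .5282 -.1793 .007 -9.9
```

```text
need [-0.0039 -0.0081  0.0955] [-0.0011  0.0031  0.0002] at [ 0.5255 -0.1705  0.1025] t 2.3 F [-0.2  0.2  0.1] w 0.093 g 0.0 j [-0.52  0.37  1.69 -0.    1.08 -1.91]
```

move_tool(
  offsets={"rows": [[-0.004, -0.008, 0, 0, 0, 0], [-0.004, -0.008, 0, 0, 0, 0], [-0.004, -0.008, 0, 0, 0, 0]]},
)

```text
clock: 2.6
eef_pos: [0.5273, -0.1791, 0.1015]
tcp_rot: [0.272, 3.128, -0.001]
force: [0.5, 0.3, -0.7]
grip_width: 0.093
grasp_force: 0.0
```

```bash
python3 go.py .5282 -.1793 .007 -9.9
```

Run:
```python
from station import bot
import cv2
cv2.imwrite("pics/s1.png",bot.camera("scene")[:,:,::-1])
```

```text
need [-0.0008  0.      0.0945] [-0.0006  0.0016 -0.0004] at [ 0.5273 -0.1791  0.1015] t 2.6 F [ 0.5  0.3 -0.7] w 0.093 g 0.0 j [-0.53  0.37  1.68 -0.    1.09 -1.93]
```

View pics/s1.png

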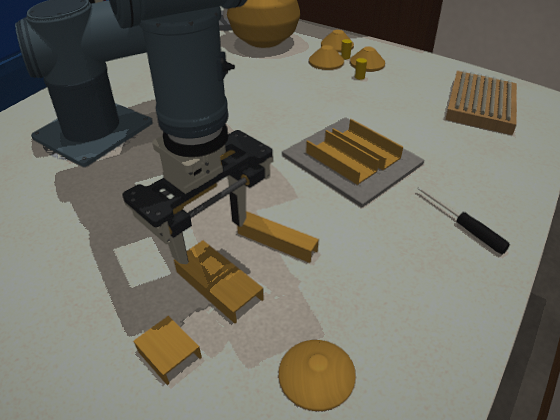

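The gripper is centred above the target, around (215,260), with its fingers straddling the width and clear of the neighbouring channels. I'll descend and grip.

move_tool(
  offsets={"rows": [[0, 0, 0.04, 0, 0, 0], [0, 0, 0.07, 0, 0, 0], [0, 0, 0.085, 0, 0, 0], [0, 0, 0.094, 0, 0, 0], [0, 0, 0.094, 0, 0, 0], [0, 0, 0.094, 0, 0, 0]]},
)

```text
clock: 3.25
eef_pos: [0.5273, -0.1788, 0.0074]
tcp_rot: [0.271, 3.129, -0.001]
force: [1.0, 0.7, -0.3]
grip_width: 0.093
grasp_force: 0.0
```

move_tool(
  offsets={"rows": [[0, 0, 0, 0, 0, 0], [0, 0, 0, 0, 0, 0], [0, 0, 0, 0, 0, 0], [0, 0, 0, 0, 0, 0], [0, 0, 0, 0, 0, 0], [0, 0, 0, 0, 0, 0]]},
  aperture=0.04,
  grip_n=30,
)

```text
clock: 3.85
eef_pos: [0.5269, -0.1786, 0.0069]
tcp_rot: [0.271, 3.13, -0.0]
force: [-0.1, 0.4, 1.5]
grip_width: 0.0598
grasp_force: 30.0
```

```bash
python3 go.py .5282 -.1793 .10 -9.9
```

```text
need [-0.0014 -0.0005 -0.0931] [-0.0001  0.0003  0.    ] at [ 0.5269 -0.1786  0.0069] t 3.85 F [-0.1  0.4  1.5] w 0.0598 g 30.0 j [-0.53  0.5   1.76 -0.    0.88 -1.93]
```

move_tool(
  offsets={"rows": [[0, 0, -0.02, 0, 0, 0], [0, 0, -0.05, 0, 0, 0], [0, 0, -0.09, 0, 0, 0], [0, 0, -0.12, 0, 0, 0], [0, 0, -0.13, 0, 0, 0], [0, 0, -0.13, 0, 0, 0]]},
  grip_n=40,
)

```text
clock: 4.45
eef_pos: [0.5271, -0.1787, 0.137]
tcp_rot: [0.271, 3.129, -0.001]
force: [0.8, -1.2, -7.4]
grip_width: 0.0596
grasp_force: 40.0
```

```bash
python3 go.py .551 .2275 .137 -13.5
```

```text
need [ 4.620e-02  4.042e-01 -2.000e-04] [-0.0004  0.0014  0.0629] at [ 0.5271 -0.1787  0.137 ] t 4.45 F [ 0.8 -1.2 -7.4] w 0.0596 g 40.0 j [-0.53  0.34  1.64  0.    1.17 -1.93]
```

move_tool(
  offsets={"rows": [[0.003, 0.025, 0, 0, 0, 0], [0.008, 0.07, 0, 0, 0, 0.01], [0.013, 0.115, 0, 0, 0, 0.02], [0.018, 0.16, 0, 0, 0, 0.03], [0.023, 0.2, 0, 0, 0, 0.04], [0.027, 0.235, 0, 0, 0, 0.05], [0.03, 0.26, 0, 0, 0, 0.06], [0.03, 0.26, 0, 0, 0, 0.063]]},
)

```text
clock: 5.25
eef_pos: [0.5397, 0.0863, 0.1335]
tcp_rot: [-0.364, -3.115, -0.002]
force: [-0.5, -0.5, -5.8]
grip_width: 0.0597
grasp_force: 40.0
```

move_tool(
  offsets={"rows": [[0.003, 0.025, 0, 0, 0, 0], [0.008, 0.065, 0, 0, 0, 0], [0.012, 0.105, 0, 0, 0, 0], [0.015, 0.13, 0, 0, 0, 0], [0.016, 0.144, 0, 0, 0, 0], [0.016, 0.144, 0, 0, 0, 0], [0.016, 0.144, 0, 0, 0, 0]]},
)

```text
clock: 5.95
eef_pos: [0.5594, 0.2253, 0.1352]
tcp_rot: [-0.369, -3.118, 0.003]
force: [-1.5, 0.2, -6.4]
grip_width: 0.0596
grasp_force: 40.0
```

```bash
python3 go.py .551 .2275 .06 -13.5
```

```text
need [0.0085 0.0003 0.0752] [-0.002  -0.0021 -0.    ] at [0.5594 0.2253 0.1352] t 5.95 F [-1.5  0.2 -6.4] w 0.0596 g 40.0 j [ 0.2   0.42  1.52 -0.    1.21 -1.14]
```

move_tool(
  offsets={"rows": [[0.008, 0, 0.02, 0, 0, 0], [0.008, 0, 0.05, 0, 0, 0], [0.008, 0, 0.07, 0, 0, 0], [0.008, 0, 0.07, 0, 0, 0], [0.008, 0, 0.07, 0, 0, 0]]},
)

```text
clock: 6.45
eef_pos: [0.5523, 0.2271, 0.0667]
tcp_rot: [-0.372, -3.119, 0.001]
force: [0.4, 0.1, -5.3]
grip_width: 0.0601
grasp_force: 40.0
```

```bash
python3 go.py .551 .2275 .06 -13.5
```

Run:
```python
from h import *
from station import bot
t=bot.camera("top");s=bot.camera("scene")
cv2.imwrite("pics/t2r.png",t[:,:,::-1]);cv2.imwrite("pics/s2r.png",s[:,:,::-1])
a=cv2.resize(t[120:290,60:240],None,fx=2.2,fy=2.2,interpolation=cv2.INTER_CUBIC);b=cv2.resize(s[60:230,250:450],None,fx=2,fy=374/170,interpolation=cv2.INTER_CUBIC)
cv2.imwrite("pics/c2.png",cv2.convertScaleAbs(np.hstack([a,b]),alpha=1.6)[:,:,::-1])
for n,im in(('top',t),('scene',s)):
  for k in blobs(im,100):
    r=rect(cast(bot,n,k[:,0],.083))
    if r[0][1]>100 and r[0][1]<320: print(n,k[:,0].mean(0).round(),*r)
```

```text
need [0.0014 0.0001 0.0067] [-0.0007 -0.0007 -0.0016] at [0.5523 0.2271 0.0667] t 6.45 F [ 0.4  0.1 -5.3] w 0.0601 g 40.0 j [ 0.2   0.48  1.61 -0.    1.06 -1.13]
top [124. 229.] [501.5 250.7] 37.5 19.5 10.1
top [143. 166.] [608.7 219.2] 67.6 32.5 76.3
scene [376. 133.] [594.7 226.9] 58.2 47.8 76.6
```

View pics/c2.png

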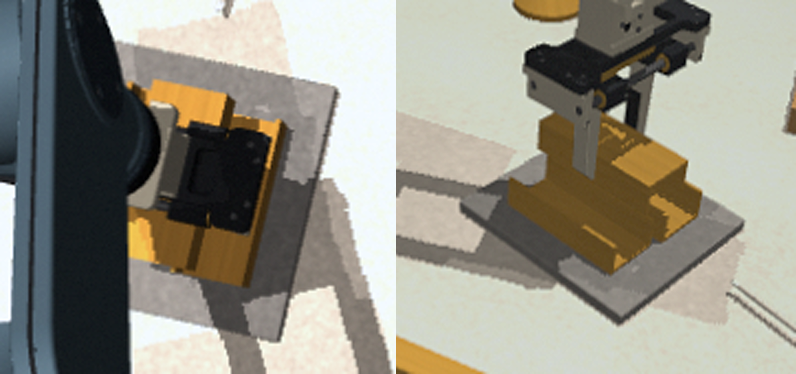

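The channel is level in the gripper and sits centred over the pair, with one flange above each channel opening (crop right at about (600,170)). I'll lower it slowly.

move_tool(
  offsets={"rows": [[0.0015, 0, 0.005, 0, 0, 0], [0.0015, 0, 0.012, 0, 0, 0], [0.0015, 0, 0.019, 0, 0, 0], [0.0015, 0, 0.026, 0, 0, 0], [0.0015, 0, 0.032, 0, 0, 0], [0.0015, 0, 0.037, 0, 0, 0], [0.0015, 0, 0.037, 0, 0, 0]]},
)

```text
clock: 7.25
eef_pos: [0.5501, 0.2286, 0.0285]
tcp_rot: [-0.369, -3.118, 0.001]
force: [0.6, -0.1, -6.6]
grip_width: 0.0596
grasp_force: 40.0
```

```bash
python3 go.py .551 .2275 .023 -13.5
```

```text
need [-0.0012 -0.0008  0.0055] [-0.0009 -0.0018 -0.0001] at [0.5501 0.2286 0.0285] t 7.25 F [ 0.6 -0.1 -6.6] w 0.0596 g 40.0 j [ 0.21  0.52  1.64 -0.    0.98 -1.13]
```

move_tool(
  offsets={"rows": [[0, 0, 0.002, 0, 0, 0], [0, 0, 0.004, 0, 0, 0], [0, 0, 0.006, 0, 0, 0], [0, 0, 0.006, 0, 0, 0], [0, 0, 0.006, 0, 0, 0]]},
)

```text
clock: 7.75
eef_pos: [0.5508, 0.2287, 0.0237]
tcp_rot: [0.37, 3.12, 0.0]
force: [0.6, -0.2, -5.8]
grip_width: 0.0598
grasp_force: 40.0
```

```bash
python3 go.py .551 .2275 .023 -13.5
```

```text
need [-0.0005 -0.0011  0.0007] [ 0.      0.0001 -0.0002] at [0.5508 0.2287 0.0237] t 7.75 F [ 0.6 -0.2 -5.8] w 0.0598 g 40.0 j [ 0.21  0.53  1.65 -0.    0.96 -1.13]
```

Not in contact yet (the force is still just the weight), so I'll step down 1–2 mm more.

move_tool(
  offsets={"rows": [[0, 0, 0.001, 0, 0, 0], [0, 0, 0.001, 0, 0, 0], [0, 0, 0.0015, 0, 0, 0], [0, 0, 0.0015, 0, 0, 0], [0, 0, 0.0015, 0, 0, 0]]},
)

```text
clock: 8.25
eef_pos: [0.551, 0.2288, 0.0229]
tcp_rot: [0.369, 3.119, 0.0]
force: [-2.6, -1.0, 3.9]
grip_width: 0.0596
grasp_force: 40.0
```

```bash
python3 go.py .551 .2275 .023 -13.5
```

```text
need [-0.0003 -0.0013 -0.0001] [ 0.0003  0.0008 -0.0001] at [0.551  0.2288 0.0229] t 8.25 F [-2.6 -1.   3.9] w 0.0596 g 40.0 j [ 0.21  0.53  1.65 -0.    0.96 -1.13]
```

Contact: the force rose by 10 N at z=0.0229, the expected seated height. Next I'll release with a limited opening and retreat straight up.

move_tool(
  offsets={"rows": [[0, 0, 0, 0, 0, 0], [0, 0, 0, 0, 0, 0], [0, 0, 0, 0, 0, 0], [0, 0, 0, 0, 0, 0]]},
  aperture=0.070,
)

```text
clock: 8.65
eef_pos: [0.551, 0.2288, 0.0221]
tcp_rot: [0.37, 3.119, 0.0]
force: [-0.1, 0.4, -0.2]
grip_width: 0.0697
grasp_force: 0.0
```

move_tool(
  offsets={"rows": [[0, 0, -0.01, 0, 0, 0], [0, 0, -0.03, 0, 0, 0], [0, 0, -0.06, 0, 0, 0], [0, 0, -0.10, 0, 0, 0], [0, 0, -0.14, 0, 0, 0], [0, 0, -0.16, 0, 0, 0]]},
)

```text
clock: 9.25
eef_pos: [0.5524, 0.2291, 0.1871]
tcp_rot: [0.369, 3.114, 0.003]
force: [0.8, 0.3, 0.2]
grip_width: 0.0701
grasp_force: 0.0
```

```bash
python3 go.py .551 .2275 .023 -13.5
```

```text
need [ 0.002  -0.0024  0.1641] [ 0.0028  0.0057 -0.0001] at [0.5524 0.2291 0.1871] t 9.25 F [0.8 0.3 0.2] w 0.0701 g 0.0 j [ 0.21  0.36  1.47  0.    1.3  -1.13]
```

Now I'll move aside for a clear view and check the result.

move_tool(
  offsets={"rows": [[0, -0.3, 0, 0, 0, 0], [0, -0.3, 0, 0, 0, 0], [0, -0.3, 0, 0, 0, 0], [0, -0.3, 0, 0, 0, 0], [0, -0.3, 0, 0, 0, 0], [0, -0.3, 0, 0, 0, 0], [0, -0.3, 0, 0, 0, 0], [0, -0.3, 0, 0, 0, 0]]},
)

```text
clock: 10.05
eef_pos: [0.4807, -0.0641, 0.1828]
tcp_rot: [0.375, 3.118, 0.0]
force: [-0.8, 0.1, -0.2]
grip_width: 0.0702
grasp_force: 0.0
```

Run:
```python
from h import *
from station import bot
t=bot.camera("top");s=bot.camera("scene")
a=cv2.resize(t[130:280,75:220],None,fx=2.6,fy=2.6,interpolation=cv2.INTER_CUBIC);b=cv2.resize(s[90:230,260:440],None,fx=2.2,fy=390/140,interpolation=cv2.INTER_CUBIC)
cv2.imwrite("pics/c3.png",cv2.convertScaleAbs(np.hstack([a,b]),alpha=1.6)[:,:,::-1])
for n,im in(('top',t),('scene',s)):
  for k in blobs(im,100,80):
    r=rect(cast(bot,n,k[:,0],.046))
    if 100<r[0][1]<320: print(n,k[:,0].mean(0).round(),*r)
```

```text
top [170. 211.] [537.3 177. ] 138.4 29.5 -13.6
top [137. 202.] [555.  237.6] 143.6 81.8 -13.3
top [110. 194.] [570.  287.5] 137.9 3.7 -14.1
scene [339. 160.] [548.8 158.8] 155.2 23.9 -21.0
scene [356. 142.] [554.4 227.8] 144.0 60.8 -13.3
```

View pics/c3.png

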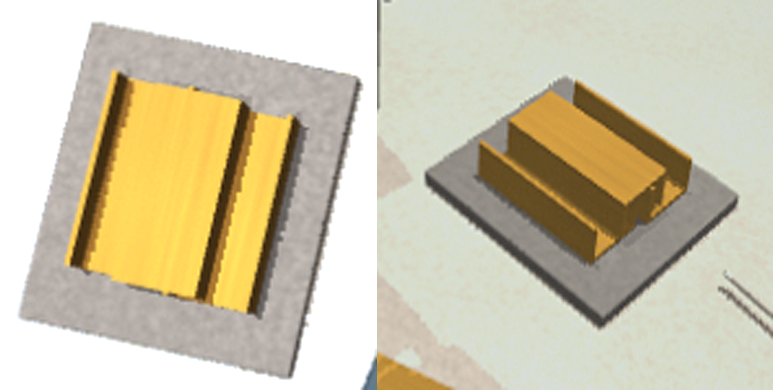

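The top channel is seated level between the pair, with one flange in each. Its top face measures (0.554, 0.228), 61 mm wide, yaw −13.3°, and the pair haven't moved. Handing in.

```bash
python3 -c "
from station import bot
print(bot.close_job())"
```

```text
the job is handed in; nothing more can be done
None
```

The loose channel is seated open side down on the pair, level and lined up within about 2 mm, the gripper has let go and moved clear, and the job was handed in at about 10 s; no verdict was returned.

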